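Stand a slumped row of medicine cartons back up in its stock tray

TASK

Two cartons in the grey stock tray have slumped over towards its low front lip. With the fingertips, push them back upright and push the row together until all four cartons stand closed up against the tray's tall back stop; do not pick up or lift any carton, and leave the other things on the table where they are.

Things in the scene. Friction and masses are not known exactly. Their poses are not given: they have to be found in the camera images.
- tray: grey plastic stock tray fixed to the table, one lane for cartons, open at the top, turned up to 35 degrees. Origin: centre of its underside, on the table; z up; y along the lane from the low front lip (-y) to the tall back stop (+y); x across. Outside 86 x 214 mm, walls and floor 4 mm thick, side walls 50 mm high; lane inside 78 mm wide and 206 mm long
- tray_lip (a point): middle of the inner top edge of the tray's front lip, 50 mm above the table, at tray y -103; a clear card holder is on the lip's outside. Axes as the tray's
- tray_stop (a point): middle of the foot of the back stop's inner face, on the tray floor, at tray y +103; the stop is 85 mm high. Four closed-up cartons fill 136 mm of the lane from here, so the row's front face ends at tray y -33. Axes as the tray's
- carton_red: white carton with a red band, 70 (own x, across the lane) x 34 (own y, along the lane) x 105 mm (own z, height), about 0.12 kg; origin: centre of its underside, z towards its top. Starts slumped about 35 degrees towards the lip, its lower front edge on the tray floor. Red or blue is the front one (varies), resting on the lip, top edge about 24 mm out over it, 90 mm above the table; the other leans on its back
- carton_blue: white carton with a blue band, 70 (own x, across the lane) x 34 (own y, along the lane) x 105 mm (own z, height), about 0.12 kg; origin: centre of its underside, z towards its top. Starts slumped about 35 degrees towards the lip, its lower front edge on the tray floor. Red or blue is the front one (varies), resting on the lip, top edge about 24 mm out over it, 90 mm above the table; the other leans on its back
- carton_green: white carton with a green band, 70 (own x, across the lane) x 34 (own y, along the lane) x 105 mm (own z, height), about 0.12 kg; origin: centre of its underside, z towards its top. Starts upright at the back-stop end of the lane; green or yellow is the last one (varies)
- carton_yellow: white carton with a yellow band, 70 (own x, across the lane) x 34 (own y, along the lane) x 105 mm (own z, height), about 0.12 kg; origin: centre of its underside, z towards its top. Starts upright at the back-stop end of the lane; green or yellow is the last one (varies)
- ointment: small white ointment jar, 54 mm across, 48 mm high, beside the tray; origin at the centre of its underside; not part of the work
- dropper: small white dropper bottle with a red cap, 34 mm across, 66 mm high, beside the tray; origin at the centre of its underside; not part of the work
- jar_lid: round white lid of a jar lying on the table, 92 mm across, 14 mm high, beyond the tray's back stop; origin at the centre of its underside; not part of the work
- syringe_box: flat white and green box lying on the table, 95 x 62 x 24 mm, beside the tray; origin at the centre of its underside; not part of the work
- black_jar: black screw-lid jar, 76 mm across, 92 mm high; origin at the centre of its underside; not part of the work
- plaster_bowl: white bowl, 140 mm across, 62 mm high; origin at the centre of its underside; not part of the work
- syrup: amber glass bottle with a white cap, 60 mm across, 135 mm high; origin at the centre of its underside; not part of the work

How it is judged:
By the outcome, as a careful person would: the job done as asked, in the order asked, and still so for the second after the job is handed in, with the robot touching nothing.
It also fails if it takes over 43 s, if anything falls off the work surface, if the arm or the gripper's body presses on something with over 40 N, if the wrist force passes 120 N, or if a joint passes its speed limit or range.

ROBOT

A 6-joint arm with a two-finger parallel gripper is mounted at the origin on the work surface. World frame = base frame: x ahead of the robot, y to its left, z up, the work surface at z = 0. Lengths are in mm, angles in rad, forces in N, time in s.
With the tool pointing down it reaches from about 275 to 750 mm from the base axis. Payload 10.2 kg.
Tool frame: the origin (TCP) lies midway between the tips of the shut fingers; the grasp point (between the pads) lies 19 mm behind it; z points along the fingers, y is the direction in which the jaws open and shut (so a half turn about z gives the same grasp; the last joint's range is limited). The gripper opens to 85 mm and grips with 20 to 120 N. Pads are 22 mm wide; open, the fingers measure 114 mm over their backs; the gripper's body (76 mm by 85 mm) begins 54 mm behind the grasp point. The pads swing forward as they close: fully open they stand 13 mm farther back than shut.
Start: joints at [-1.366, 0.313, 1.498, -0, 1.331, -0.223], TCP at [217.795, -477.699, 231.294] pointing down, gripper open.
Joint ranges: [-2.94, 2.94], [-0.97, 2.17], [0.19, 2.56], [-1.23, 4.37], [0.02, 3.11], [-2.88, 2.88]. Speed limits (rad/s): [2.39, 2.39, 3.01, 3.14, 3.14, 3.14].

INTERFACE

Orientations are given as a unit quaternion [w, x, y, z].
In Python, from rig import ctrl gives the robot as it stands.
- The arm moves only by the tool carry_out, never from a script. Its argument "plan" is a list of rows, each a list of 3 entries, a list of its own where there are three numbers: the finger opening in mm, from 0 to 85.4, then the shift along the tool's x, y, z in mm, then the turn, a rotation vector about the tool's x, y, z in units of 6 degrees (1.0 is 6 degrees). In form: [[grip, [x, y, z], [ax, ay, az]], ...]. A call has 1 to 20 rows; each row shifts and turns the commanded pose from where the row before left it, along the tool's axes as they then stand; what a row does not reach is not made up. A row lasts 1/12 s, in which the tool goes at most 41.7 mm and 7.16 degrees, less where a joint would pass 70% of its speed; a pose out of reach is approached as far as the arm can. A call with a gripper value outside its range is refused whole. The fingers move at their own pace and stop on an object; "grip_force" is the grip in N (left out, the last holds). Time passes only in rows, so rows that do not move let the fingers close. It gives the time, the measured TCP pose, the force and the opening at its end, in the units of the state.
- ctrl.sense(): the state, without advancing time (a new reading comes with each control period).
- ctrl.capture(name): name is "side" or "top" or "wrist"; returns a dict with "color" (420x560x3 uint8, blue, green, red), "range_z" (420x560 float32, mm along the optical axis (not along the pixel's ray), 0 where there is no reading), "fx", "fy", "cx", "cy" (pixels), "dist_coeffs" ([k1, k2, p1, p2, k3] as OpenCV has them; the pictures are not rectified), "cam_to_world" (4x4, takes a point from camera to world coordinates); the wrist camera has in their place "tool_from_camera" (4x4, takes a point from camera to tool coordinates, whose origin is the TCP and whose axes are the flange's). Camera axes: x right, y up, looking along -z (the intrinsics and any distortion apply to the point x, -y, -z); pixel columns grow to the right and rows downward; lengths in mm; the calibration is good to about 2 mm. A picture is of the moment at which its call begins: read the wrist's pose just before it.
- ctrl.finish_job(): hands the job in, once; it reports no verdict.
The state is a dict: "time_s": time; "joints": joint angles; "dq": joint speeds; "tau": joint torques, N m; "eef_pos": TCP position; "ee_rot": TCP orientation; "force": force on the tool from outside, world axes, zero at the start; "wrist_torque": the same for the moment, N m; "grip_width": opening from 0.0 (shut) to 1.0 (fully open).
Only numpy, scipy, OpenCV 4.12 (cv2) and the standard library are available. Lean on these libraries where they do the work, as an engineer would, in place of code of your own. Each camera call takes 0.05 s, during which the arm holds its last target.

## Working session

There is one attempt and no reset: what is moved stays moved. The work goes in short steps, Python scripts to look and compute and a tool call to move; the robot and the scene stay as the last step left them, time stands still between calls to the robot, and variables do not carry over. Pictures are saved under pics/ and viewed, and the job is handed in when it is done.

Besides the shell and the picture viewer there is one more tool, called after "Emit:" as name(argument=value, ...) on one line, values as JSON. carry_out: Moves the arm, as the interface text tells. Its arguments: {"type":"object","properties":{"plan":{"type":"array"},"grip_force":{"type":"number"}},"required":["plan"]}

```bash
ls; mkdir -p pics; python3 - <<'E'
from rig import ctrl
import cv2,json
s=ctrl.sense();print(s)
for n in("side","top","wrist"):
    c=ctrl.capture(n);cv2.imwrite(f"pics/{n}0.png",c["color"]);print(n,c["fx"],c["cx"],c["cy"],c["dist_coeffs"]);print(c.get("cam_to_world",c.get("tool_from_camera")))
E
```

```text
pics
{'time_s': 0.0, 'joints': array([-1.36639132e+00,  3.13444866e-01,  1.49846622e+00, -3.87311970e-06,
        1.33098970e+00, -2.23390514e-01]), 'dq': array([ 0.00069041, -0.00143223,  0.00040042, -0.00091649,  0.00127206,
        0.00124766]), 'tau': array([-5.13422196e-05, -4.12265646e+01, -2.59742850e+01, -1.74064708e-04,
        4.13921691e-03,  1.48976532e-06]), 'eef_pos': array([ 217.74188801, -477.42481905,  230.72673538]), 'ee_rot': array([-6.54051485e-04,  9.77210653e-01,  2.12270845e-01,  4.32800810e-06]), 'force': array([-0.19299448, -1.38723978,  1.07468935]), 'wrist_torque': array([0.00106305, 0.01582607, 0.00515448]), 'grip_width': 0.9963635835067882}
side 527.8552812489572 278.1330211626158 202.40432424497965 [-0.01008025  0.          0.          0.          0.        ]
[[ 7.15664600e-01  3.99792248e-01 -5.72704408e-01 -3.22873012e+02]
 [-6.98444042e-01  4.10022679e-01 -5.86563998e-01 -8.28535778e+02]
 [ 3.18056581e-04  8.19785070e-01  5.72671229e-01  9.32070528e+02]
 [ 0.00000000e+00  0.00000000e+00  0.00000000e+00  1.00000000e+00]]
top 456.1349349260693 274.77780313323257 209.57094033497395 [-0.05936879  0.          0.          0.          0.        ]
[[ 1.42626188e-02  9.88711410e-01 -1.49152022e-01  3.55712815e+02]
 [-9.99873875e-01  1.51449804e-02  4.78166535e-03  8.19087590e+01]
 [ 6.98659155e-03  1.49065011e-01  9.88802715e-01  1.32895723e+03]
 [ 0.00000000e+00  0.00000000e+00  0.00000000e+00  1.00000000e+00]]
wrist 322.96757340151646 279.9479292349975 202.5716920148192 [-0.06184559  0.          0.          0.          0.        ]
[[-2.76812579e-04  9.56135212e-01  2.92925554e-01  7.48929953e+01]
 [ 9.99999816e-01  1.06481989e-04  5.97426024e-04  4.57948463e-02]
 [ 5.40028763e-04  2.92925665e-01 -9.56135065e-01 -1.41459331e+02]
 [ 0.00000000e+00  0.00000000e+00  0.00000000e+00  1.00000000e+00]]
```

View pics/side0.png

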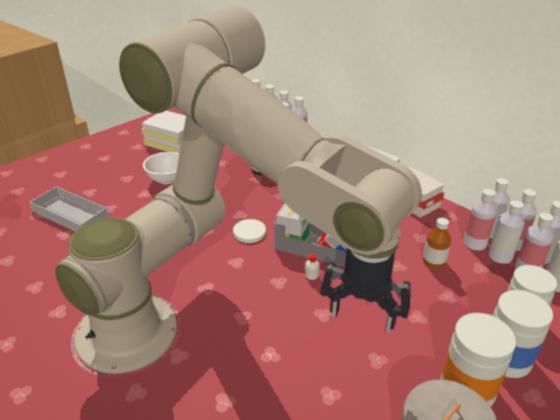

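View pics/top0.png

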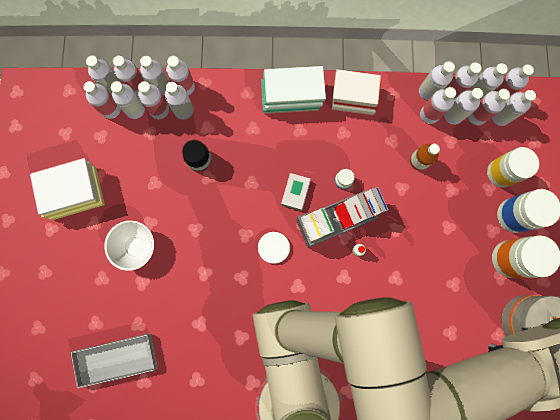

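The top view shows the tray centred near (343,215): its lip is on the right at about (385,197), and the stop is on the left at about (303,228). Blue is the front carton, with red, green and yellow behind it. Next I'll measure it.

```bash
cat > h.py <<'E'
from rig import ctrl
import cv2,numpy as np
def cloud(c,T=None):
    T=c["cam_to_world"] if T is None else T
    h,w=c["range_z"].shape
    K=np.array([[c["fx"],0,c["cx"]],[0,c["fy"],c["cy"]],[0,0,1.]])
    u,v=np.meshgrid(np.arange(w),np.arange(h))
    p=cv2.undistortPoints(np.stack([u,v],-1).reshape(-1,1,2).astype(np.float64),K,np.array(c["dist_coeffs"],float)).reshape(h,w,2)
    z=c["range_z"].astype(float)
    P=np.stack([p[...,0]*z,-p[...,1]*z,-z,np.ones_like(z)],-1)
    return (P@np.array(T).T)[...,:3]
E
python3 - <<'E'
from h import *
c=ctrl.capture("top");P=cloud(c);np.save("P0.npy",P)
roi=c["color"][170:270,240:420]
cv2.imwrite("pics/top0c.png",cv2.resize(roi,None,fx=4.4,fy=4.4,interpolation=cv2.INTER_CUBIC))
print(P[330,230],P[247,273])
# tray region grey/white above 35mm
Q=P[180:255,290:400]
hsv=cv2.cvtColor(c["color"],cv2.COLOR_BGR2HSV)[180:255,290:400]
m=(Q[...,2]>38)&(Q[...,2]<140)
n,l,st,ce=cv2.connectedComponentsWithStats(m.astype(np.uint8))
for i in range(1,n):
    if st[i,4]>40:
        q=Q[l==i][:,:2].astype(np.float32);print(st[i],cv2.minAreaRect(q),Q[l==i][:,2].max())
E
```

```text
[208.18997881 197.59746222   3.6287554 ] [444.80087582  79.12030627  16.15126564]
[48  0 16  6 67] ((631.8029174804688, -127.23094177246094), (14.467598915100098, 43.942813873291016), 1.3231383562088013) 53.8415448625849
[   7    7   91   60 2230] ((533.1734619140625, -112.941650390625), (86.50851440429688, 240.14736938476562), 23.211782455444336) 116.89807973043366
[ 64  64  12  11 102] ((440.8153076171875, -165.80064392089844), (31.826196670532227, 28.395402908325195), 89.36695861816406) 70.5582140849599
```

View pics/top0c.png

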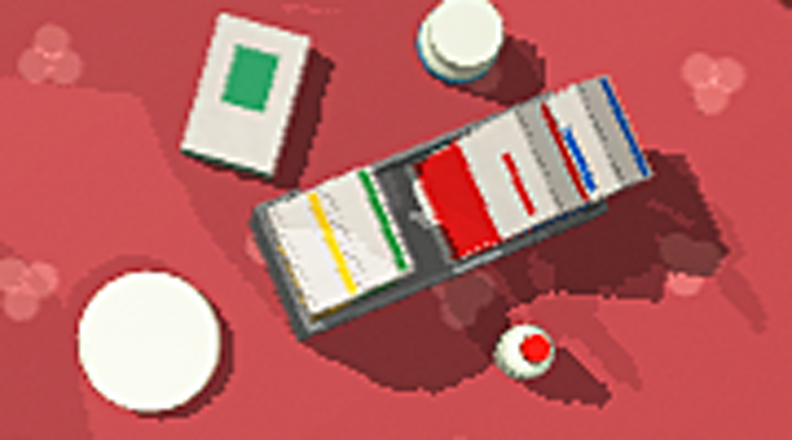

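```bash
python3 - <<'E'
from h import *
P=np.load("P0.npy")[175:260,285:405].reshape(-1,3)
a=np.radians(23.2);x=np.array([np.cos(a),np.sin(a)]);y=np.array([-np.sin(a),np.cos(a)])
for ang in (22,23,24,25):
    a=np.radians(ang);x=np.array([np.cos(a),np.sin(a)]);y=np.array([-np.sin(a),np.cos(a)])
    m=(P[:,2]>44)&(P[:,2]<54)
    u=(P[:,:2]-[533,-113])@x; v=(P[:,:2]-[533,-113])@y
    mm=m&(abs(u)<52)&(v>-95)&(v<115)
    # side walls: slope fit
    for s in(-1,1):
        q=mm&(u*s>30); print(ang,s,q.sum(),np.polyfit(v[q],u[q],1), np.percentile(u[q],[2,98]))
ang=23.2;a=np.radians(ang);x=np.array([np.cos(a),np.sin(a)]);y=np.array([-np.sin(a),np.cos(a)])
u=(P[:,:2]-[533,-113])@x; v=(P[:,:2]-[533,-113])@y
q=(abs(u)<50)&(P[:,2]>44)&(abs(v)<130);print(np.percentile(u[q],[0,1,99,100]),np.percentile(v[q],[0,1,99,100]))
# profile along lane
for k in range(-130,125,5):
    q=(abs(u)<25)&(v>=k)&(v<k+5)
    if q.any(): print(k,np.round(np.median(P[q,2])),np.round(P[q,2].max()),end=' | ')
E
```

```text
22 -1 109 [-1.77333814e-02 -3.98554913e+01] [-44.19725998 -31.84264032]
22 1 73 [-3.46380435e-02  3.99891830e+01] [30.73279078 44.50886846]
23 -1 110 [-5.62818045e-04 -3.99365502e+01] [-42.98880653 -32.31730813]
23 1 73 [-1.72809016e-02  3.99689360e+01] [30.67702933 43.46728824]
24 -1 110 [ 1.68458775e-02 -3.99423888e+01] [-43.76432854 -31.91825425]
24 1 72 [1.18430981e-03 4.01232151e+01] [31.34578944 43.19246282]
25 -1 110 [ 3.42647596e-02 -3.99603386e+01] [-44.98795716 -30.49635044]
25 1 71 [1.99409492e-02 4.01307618e+01] [31.26668522 43.61853862]
[-42.98507866 -42.4910785   42.29497169  43.44184489] [-120.09287682 -116.95516165  119.59713304  120.05950798]
-125 88.0 88.0 | -120 91.0 94.0 | -115 95.0 98.0 | -110 99.0 104.0 | -105 102.0 109.0 | -100 106.0 108.0 | -95 108.0 112.0 | -90 103.0 110.0 | -85 96.0 103.0 | -80 91.0 97.0 | -75 94.0 98.0 | -70 97.0 103.0 | -65 100.0 105.0 | -60 102.0 109.0 | -55 108.0 112.0 | -50 106.0 114.0 | -45 99.0 112.0 | -40 92.0 100.0 | -35 85.0 95.0 | -30 79.0 85.0 | -25 71.0 81.0 | -20 65.0 74.0 | -15 58.0 67.0 | -10 50.0 58.0 | -5 42.0 55.0 | 0 38.0 48.0 | 5 28.0 36.0 | 10 6.0 31.0 | 15 4.0 10.0 | 20 3.0 11.0 | 25 3.0 11.0 | 45 110.0 114.0 | 50 109.0 115.0 | 55 109.0 113.0 | 60 109.0 115.0 | 65 108.0 115.0 | 70 109.0 116.0 | 75 109.0 113.0 | 80 110.0 117.0 | 85 109.0 114.0 | 90 110.0 113.0 | 95 109.0 114.0 | 100 109.0 114.0 | 105 110.0 112.0 | 110 108.0 114.0 | 115 70.0 110.0 | 120 1.0 55.0 |
```

Yaw is about 23.4° and the tray origin about (529,-103). I'll move the tool out in front of the lip, then turn it so that tool x runs along the lane.

Emit:
carry_out(plan=[[12,[31,-3.4,0],[0,0,0]],[12,[31,-3.4,0],[0,0,0]],[12,[31,-3.4,0],[0,0,0]],[12,[31,-3.4,0],[0,0,0]],[12,[31,-3.4,0],[0,0,0]],[12,[31,-3.4,0],[0,0,0]],[12,[31,-3.4,0],[0,0,0]],[12,[31,-3.4,0],[0,0,0]],[12,[31,-3.4,0],[0,0,0]],[12,[31,-3.4,0],[0,0,0]],[12,[31,-3.4,0],[0,0,0]],[12,[31,-3.4,0],[0,0,0]],[12,[31,-3.4,0],[0,0,0]],[12,[31,-3.4,0],[0,0,0]],[12,[0,0,0],[0,0,0]]])

```text
time_s: 1.45
eef_pos: [596.1, -250.9, 230.3]
ee_rot: [-0.001, 0.977, 0.214, 0.0]
force: [-0.6, 0.4, -0.1]
grip_width: 0.139
```

Emit:
carry_out(plan=[[12,[0,0,0],[0,0,-0.9]],[12,[0,0,0],[0,0,-0.9]],[12,[0,0,0],[0,0,-0.9]],[12,[0,0,0],[0,0,-0.9]],[12,[0,0,0],[0,0,-0.9]],[12,[0,0,0],[0,0,-0.9]],[12,[0,0,0],[0,0,-0.9]],[12,[0,0,0],[0,0,-0.9]],[12,[0,0,0],[0,0,-0.9]],[12,[0,0,0],[0,0,-0.9]],[12,[0,0,0],[0,0,-0.9]],[12,[0,0,0],[0,0,-0.9]],[12,[0,0,0],[0,0,-0.9]],[12,[0,0,0],[0,0,-0.9]],[12,[0,0,0],[0,0,-0.9]],[12,[0,0,0],[0,0,-0.9]],[12,[0,0,0],[0,0,-0.4]],[12,[0,0,0],[0,0,0]]])

```text
time_s: 2.95
eef_pos: [592.6, -254.5, 231.1]
ee_rot: [-0.0, 0.549, 0.836, -0.0]
force: [0.6, 0.1, -1.0]
grip_width: 0.142
```

```bash
cat >> h.py <<'E'
from scipy.spatial.transform import Rotation as R
YAW=23.4;O=np.array([528.6,-102.9,0])
RT=R.from_euler('z',YAW,degrees=True).as_matrix()
def show():
    s=ctrl.sense();q=s["ee_rot"];M=R.from_quat([q[1],q[2],q[3],q[0]]).as_matrix()
    print("t",round(s["time_s"],2),"tcp tray",np.round(RT.T@(s["eef_pos"]-O),1),"toolaxes in tray(x,z)",np.round((RT.T@M)[:,0],3),np.round((RT.T@M)[:,2],3),"F tray",np.round(RT.T@s["force"],1),"j",np.round(s["joints"],2),"g",round(s["grip_width"]*85.4,1))
    return s,M
def snap(n,name,roi=None,f=1):
    c=ctrl.capture(n);i=c["color"]
    if roi: i=i[roi[0]:roi[1],roi[2]:roi[3]]
    cv2.imwrite("pics/"+name,cv2.resize(i,None,fx=f,fy=f,interpolation=cv2.INTER_CUBIC)); return c
E
python3 - <<'E'
from h import *
show(); snap("side","s1.png"); snap("wrist","w1.png");c=snap("top","t1.png",(170,270,240,420),4.4)
E
```

```text
t 2.95 tcp tray [  -1.5 -164.6  231.1] toolaxes in tray(x,z) [0. 1. 0.] [-0.  0. -1.] F tray [ 0.5 -0.2 -1. ] j [-0.59  0.59  1.09 -0.    1.47 -1.  ] g 12.2
```

View pics/s1.png

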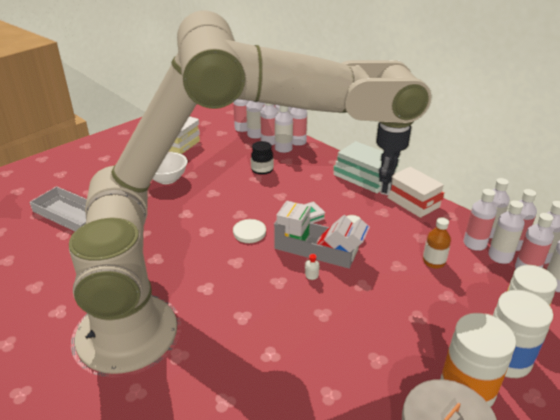

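View pics/w1.png

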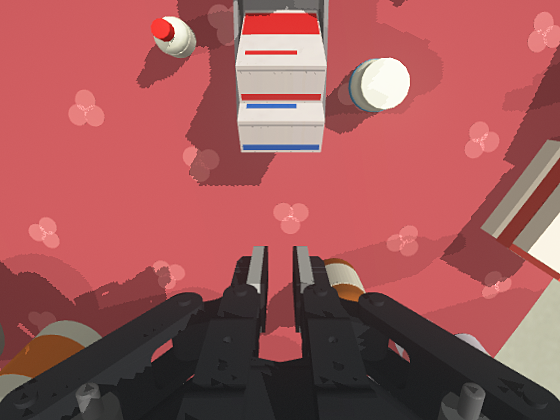

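View pics/t1.png

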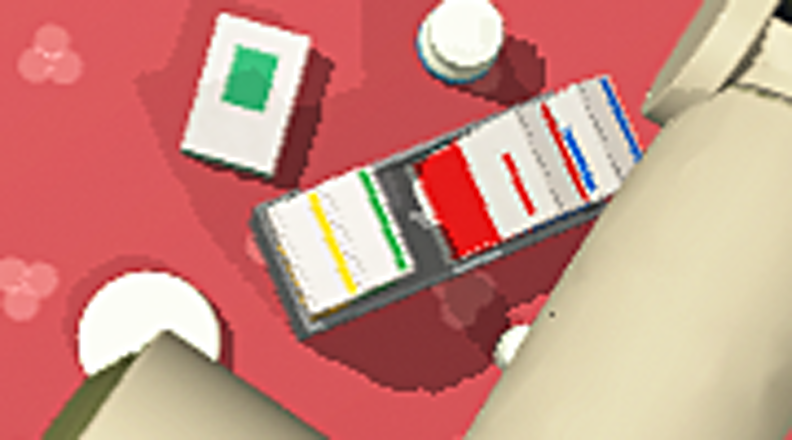

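In the wrist view the cartons are centred at column 281, in line with the finger gap at about (281,265). The blue carton's front top edge is at row 150. I'll refine this with the wrist depth.

```bash
cat >> h.py <<'E'
def wcloud(c,s,M):
    T=np.eye(4);T[:3,:3]=M;T[:3,3]=s["eef_pos"]
    P=cloud(c,T@np.array(c["tool_from_camera"]));return (P-O)@RT
E
python3 - <<'E'
from h import *
s,M=show();c=ctrl.capture("wrist");P=wcloud(c,s,M)
for r in range(2,165,8): print(r,np.round(P[r,281],0),np.round(P[r,300],0))
for cc in range(230,336,6): print(cc,np.round(P[140,cc],0),end=';')
print()
for cc in list(range(226,250,3))+list(range(312,336,3)): print(cc,np.round(P[20,cc],0),end=';')
E
```

```text
t 3.1 tcp tray [  -1.3 -164.6  231.2] toolaxes in tray(x,z) [0.003 1.    0.   ] [-0.  0. -1.] F tray [-0.7  0.2  0.5] j [-0.59  0.59  1.09 -0.    1.47 -0.99] g 11.8
2 [ 0. 13.  3.] [20. 13.  2.]
10 [0. 5. 3.] [20.  5.  3.]
18 [  0. -11.  39.] [ 18. -11.  40.]
26 [  0. -21.  52.] [ 17. -21.  52.]
34 [  0. -30.  66.] [ 17. -30.  66.]
42 [  0. -39.  78.] [ 16. -39.  78.]
50 [  0. -47.  89.] [ 16. -47.  88.]
58 [  0. -54. 100.] [ 15. -55. 100.]
66 [ -0. -61. 108.] [ 15. -61. 109.]
74 [ -0. -67. 104.] [ 15. -67. 104.]
82 [ -1. -90. 373.] [ 15. -73. 100.]
90 [ -0. -78.  95.] [ 15. -79.  96.]
98 [ -0. -85.  92.] [ 16. -85.  91.]
106 [ -0. -91.  93.] [ 16. -91.  92.]
114 [ -0. -97. 102.] [ 15. -98. 100.]
122 [  -0. -104.  106.] [  15. -104.  106.]
130 [  -0. -110.  102.] [  15. -110.  103.]
138 [  -0. -117.   98.] [  16. -117.   97.]
146 [  -0. -124.   94.] [  16. -125.   92.]
154 [   0. -146.   -3.] [  22. -145.   -2.]
162 [   0. -154.    1.] [  22. -155.   -1.]
230 [ -58. -129.   -1.];236 [ -51. -129.   -1.];242 [ -33. -119.   96.];248 [ -28. -119.   96.];254 [ -23. -119.   96.];260 [ -18. -119.   97.];266 [ -13. -119.   95.];272 [  -8. -119.   96.];278 [  -3. -119.   96.];284 [   2. -119.   96.];290 [   8. -119.   96.];296 [  13. -119.   97.];302 [  18. -119.   97.];308 [  23. -119.   95.];314 [  28. -119.   96.];320 [  33. -119.   95.];326 [  52. -129.   -2.];332 [  59. -129.   -2.];
226 [-57.  -3.   1.];229 [-54.  -3.  -0.];232 [-51.  -3.  -0.];235 [-42. -15.  50.];238 [-40. -13.  42.];241 [-40.  -7.  16.];244 [-34. -13.  42.];247 [-31. -13.  42.];312 [ 29. -13.  41.];315 [ 32. -14.  42.];318 [ 35. -13.  40.];321 [ 39. -11.  30.];324 [ 39. -15.  49.];327 [ 42. -15.  49.];330 [52. -3. -2.];333 [55. -3. -2.];
```

Emit:
carry_out(plan=[[12,[0,0,0],[0,0.5,0]],[12,[0,0,0],[0,0.5,0]],[12,[0,0,0],[0,0.5,0]],[12,[0,0,0],[0,0.5,0]],[12,[0,0,0],[0,0.5,0]],[12,[-5.3,0,19.7],[0,0,0]],[12,[-5.3,0,19.7],[0,0,0]],[12,[-5.3,0,19.7],[0,0,0]],[12,[-5.3,0,19.7],[0,0,0]],[12,[-5.3,0,19.7],[0,0,0]],[12,[-5.3,0,19.7],[0,0,0]],[12,[-5.3,0,19.7],[0,0,0]],[12,[-5.3,0,19.7],[0,0,0]],[12,[0,0,0],[0,0,0]],[12,[0,0,0],[0,0,0]]])

```text
time_s: 4.4
eef_pos: [592.7, -254.3, 67.8]
ee_rot: [-0.11, 0.545, 0.828, 0.072]
force: [0.1, -0.1, 0.7]
grip_width: 0.142
```

```bash
python3 - <<'E'
from h import *
show(); snap("side","s2.png",(170,300,250,450),4); snap("wrist","w2.png")
E
```

```text
t 4.4 tcp tray [  -1.3 -164.5   67.8] toolaxes in tray(x,z) [0.002 0.966 0.26 ] [-0.     0.26  -0.966] F tray [ 0.1 -0.1  0.7] j [-0.64  0.84  1.09  0.13  1.44 -1.08] g 12.1
```

View pics/s2.png

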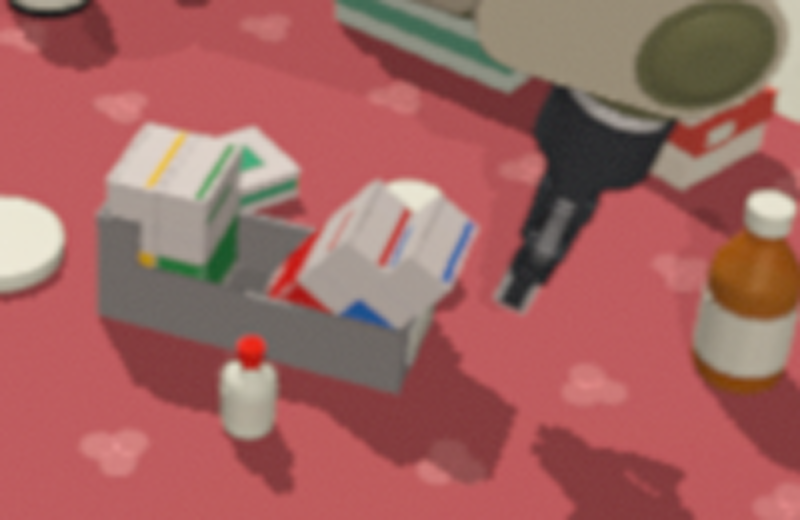

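View pics/w2.png

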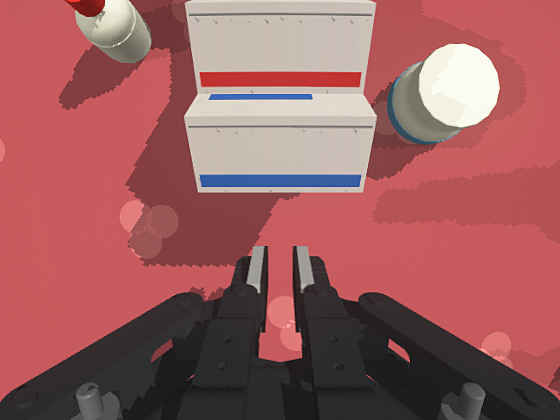

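The fingertips stand in front of blue's overhanging top edge (side view: tips near (515,295), edge near (470,230)), with nothing between them. I'll push slowly.

Emit:
carry_out(plan=[[12,[3.9,0,1.0],[0,0,0]],[12,[3.9,0,1.0],[0,0,0]],[12,[3.9,0,1.0],[0,0,0]],[12,[3.9,0,1.0],[0,0,0]],[12,[3.9,0,1.0],[0,0,0]],[12,[3.9,0,1.0],[0,0,0]],[12,[3.9,0,1.0],[0,0,0]],[12,[2.9,0,0.8],[0,0,0]],[12,[2.9,0,0.8],[0,0,0]],[12,[2.9,0,0.8],[0,0,0]],[12,[2.9,0,0.8],[0,0,0]],[12,[2.9,0,0.8],[0,0,0]],[12,[2.9,0,0.8],[0,0,0]],[12,[2.9,0,0.8],[0,0,0]],[12,[2.9,0,0.8],[0,0,0]],[12,[2.9,0,0.8],[0,0,0]],[12,[2.9,0,0.8],[0,0,0]],[12,[0,0,0],[0,0,0]]])

```text
time_s: 6.0
eef_pos: [569.8, -200.4, 68.2]
ee_rot: [-0.109, 0.545, 0.828, 0.072]
force: [0.6, 0.7, 0.4]
grip_width: 0.142
```

```bash
python3 - <<'E'
from h import *
s,M=show(); snap("side","s3.png",(170,300,250,450),4); c=snap("wrist","w3.png")
P=wcloud(c,s,M)
for r in range(2,260,10): print(r,np.round(P[r,281],0),np.round(P[r,320],0))
E
```

```text
t 6.0 tcp tray [  -0.9 -105.8   68.2] toolaxes in tray(x,z) [0.001 0.966 0.259] [ 0.     0.259 -0.966] F tray [0.8 0.4 0.4] j [-0.59  0.75  1.27  0.14  1.35 -1.05] g 12.1
2 [ 0. 36. 44.] [22. 35. 45.]
12 [ 0. 35. 34.] [23. 34. 36.]
22 [ 0. 35. 23.] [24. 35. 24.]
32 [ 0. 36.  9.] [26. 36.  9.]
42 [ 0. 32.  3.] [27. 32.  2.]
52 [ 0. 24.  4.] [27. 25.  3.]
62 [ 0. 18.  2.] [27. 18.  2.]
72 [ 0. 11.  3.] [27. 11.  4.]
82 [ -0. -22.  81.] [ 17. -22.  79.]
92 [ -0. -36. 112.] [ 13. -36. 113.]
102 [ -0. -40. 111.] [ 13. -40. 111.]
112 [ -0. -43. 109.] [ 13. -43. 110.]
122 [ -0. -46. 108.] [ 14. -46. 108.]
132 [ -0. -49. 107.] [ 14. -49. 107.]
142 [ -0. -53. 106.] [ 14. -53. 107.]
152 [ -0. -56. 104.] [ 14. -56. 104.]
162 [ -0. -60. 105.] [ 14. -60. 103.]
172 [ -0. -63. 102.] [ 14. -63. 103.]
182 [ -0. -67. 100.] [ 15. -67. 100.]
192 [ -0. -71. 111.] [ 13. -71. 111.]
202 [ -0. -74. 111.] [ 13. -74. 112.]
212 [ -0. -78. 111.] [ 13. -78. 112.]
222 [ -0. -82. 109.] [ 14. -82. 109.]
232 [ -0. -85. 109.] [ 14. -85. 108.]
242 [ -0. -89. 108.] [ 14. -89. 108.]
252 [ -0. -93. 106.] [ 14. -93. 106.]
```

View pics/s3.png

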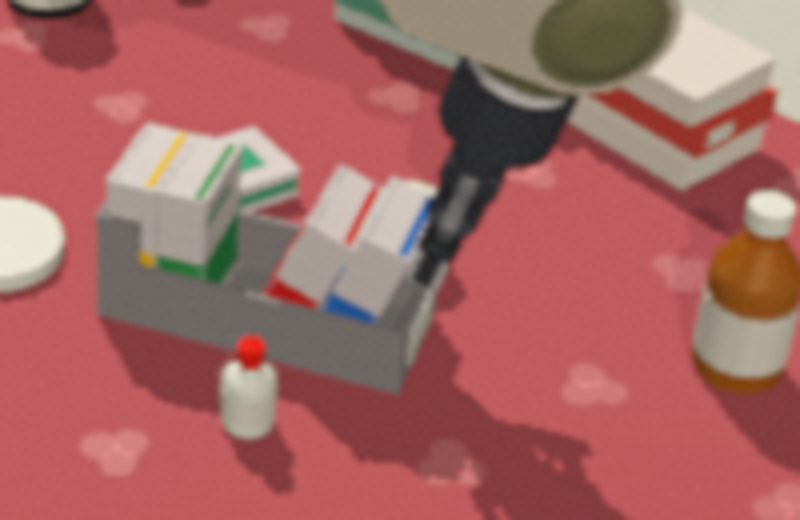

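View pics/w3.png

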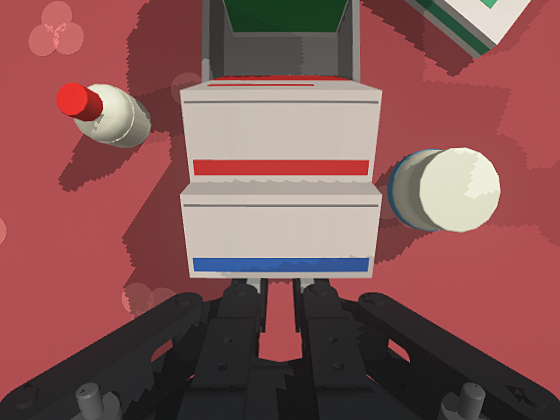

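The tilt is down to about 21° and both cartons are coming up together. I'll continue.

Emit:
carry_out(plan=[[12,[1.9,0,0.5],[0,0,0]],[12,[1.9,0,0.5],[0,0,0]],[12,[1.9,0,0.5],[0,0,0]],[12,[1.9,0,0.5],[0,0,0]],[12,[1.9,0,0.5],[0,0,0]],[12,[1.9,0,0.5],[0,0,0]],[12,[1.9,0,0.5],[0,0,0]],[12,[1.9,0,0.5],[0,0,0]],[12,[1.9,0,0.5],[0,0,0]],[12,[1.9,0,0.5],[0,0,0]],[12,[0,0,0],[0,0,0]],[12,[0,0,0],[0,0,0]]])

```text
time_s: 7.1
eef_pos: [562.2, -182.9, 68.4]
ee_rot: [-0.109, 0.545, 0.828, 0.072]
force: [0.1, -0.3, -0.8]
grip_width: 0.138
```

```bash
python3 - <<'E'
from h import *
s,M=show(); snap("side","s4.png",(170,300,250,450),4); c=snap("wrist","w4.png")
P=wcloud(c,s,M)
for r in range(2,300,10): print(r,np.round(P[r,281],0),np.round(P[r,320],0))
E
```

```text
t 7.1 tcp tray [ -1.  -86.8  68.4] toolaxes in tray(x,z) [0.001 0.966 0.259] [ 0.     0.259 -0.966] F tray [-0.  -0.3 -0.8] j [-0.58  0.72  1.32  0.15  1.32 -1.04] g 11.8
2 [-0. 36. 76.] [18. 36. 76.]
12 [-0. 35. 69.] [19. 35. 69.]
22 [ 0. 35. 59.] [20. 35. 59.]
32 [ 0. 35. 48.] [21. 35. 48.]
42 [ -0.   2. 108.] [ 14.   2. 109.]
52 [ -0.  -2. 109.] [ 14.  -2. 108.]
62 [ -0.  -5. 109.] [ 14.  -6. 109.]
72 [ -0.  -9. 109.] [ 14.  -9. 109.]
82 [ -0. -12. 108.] [ 14. -12. 108.]
92 [ -0. -16. 108.] [ 14. -16. 110.]
102 [ -0. -20. 108.] [ 14. -20. 108.]
112 [ -0. -23. 108.] [ 14. -23. 108.]
122 [ -0. -27. 108.] [ 14. -27. 108.]
132 [ -0. -29. 103.] [ 14. -29. 103.]
142 [ -0. -29.  74.] [ 18. -29.  75.]
152 [ -0. -28.  33.] [ 23. -28.  32.]
162 [  0. -31.   2.] [ 27. -32.   3.]
172 [ -0. -45. 109.] [ 14. -45. 109.]
182 [ -0. -48. 109.] [ 14. -48. 109.]
192 [ -0. -52. 109.] [ 14. -52. 110.]
202 [ -0. -55. 110.] [ 13. -55. 110.]
212 [ -0. -59. 109.] [ 14. -59. 109.]
222 [ -0. -63. 109.] [ 14. -63. 109.]
232 [ -0. -66. 109.] [ 14. -66. 109.]
242 [ -0. -70. 108.] [ 14. -70. 107.]
252 [ -0. -74. 107.] [ 14. -74. 108.]
262 [  -0. -100.    3.] [ 17. -83.  82.]
272 [  -0. -102.   26.] [ 16. -86.  88.]
282 [  -0. -102.   46.] [ 15. -88.  97.]
292 [  -0. -123.   -1.] [ 13. -86. 117.]
```

View pics/s4.png

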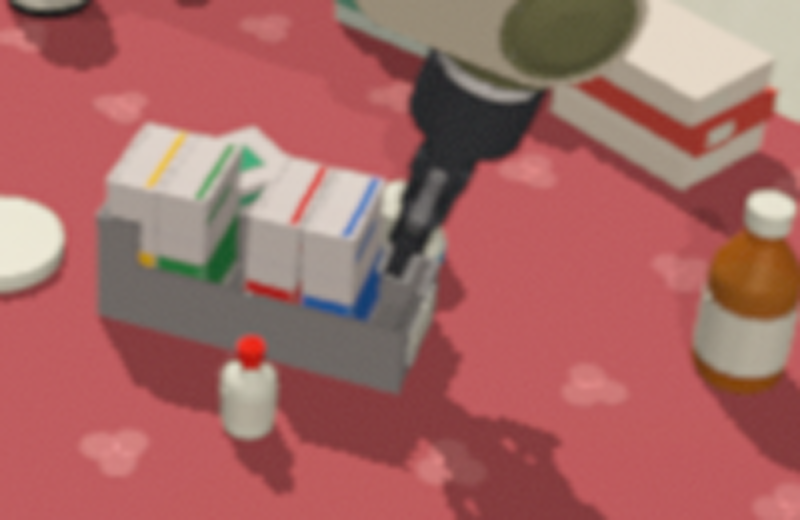

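View pics/w4.png

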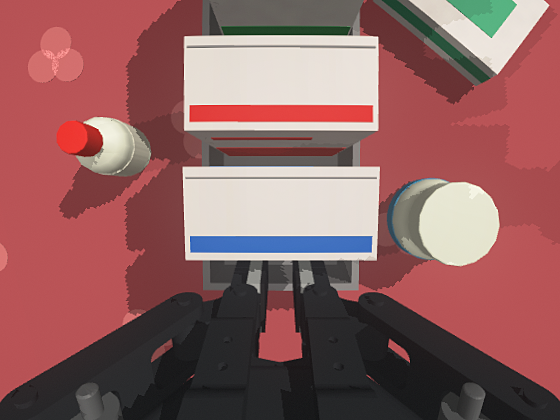

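Both cartons are upright: blue spans about -77..-43, red -29..+4, and green/yellow 35..103. The gap to the lip is only 26 mm, so I start just above lip height. I'll push forward while easing down, so friction works against tipping back.

Emit:
carry_out(plan=[[12,[-5.5,0,8.9],[0,0,0]],[12,[0,0,0],[0,0,0]],[12,[1.7,0,1.5],[0,0,0]],[12,[1.7,0,1.5],[0,0,0]],[12,[1.7,0,1.5],[0,0,0]],[12,[1.7,0,1.5],[0,0,0]],[12,[1.7,0,1.5],[0,0,0]],[12,[1.7,0,1.5],[0,0,0]],[12,[0,0,0],[0,0,0]]])

```text
time_s: 7.95
eef_pos: [558.4, -174.1, 52.1]
ee_rot: [-0.109, 0.545, 0.828, 0.072]
force: [0.7, 1.0, -0.1]
grip_width: 0.14
```

```bash
python3 - <<'E'
from h import *
s,M=show(); snap("side","s5.png",(170,300,250,450),4); c=snap("wrist","w5.png")
P=wcloud(c,s,M)
for r in range(2,300,10): print(r,np.round(P[r,281],0),np.round(P[r,320],0))
E
```

```text
t 7.95 tcp tray [ -0.9 -77.2  52.1] toolaxes in tray(x,z) [0.001 0.966 0.259] [ 0.     0.259 -0.966] F tray [ 1.   0.6 -0.1] j [-0.57  0.73  1.36  0.15  1.28 -1.04] g 11.9
2 [-0. 36. 76.] [16. 36. 76.]
12 [-0. 35. 69.] [17. 35. 70.]
22 [-0. 35. 61.] [18. 36. 60.]
32 [-0. 35. 52.] [19. 35. 52.]
42 [ -0.   5. 107.] [ 12.   4. 109.]
52 [ -0.   1. 107.] [ 12.   1. 108.]
62 [ -0.  -2. 107.] [ 12.  -2. 108.]
72 [ -0.  -5. 108.] [ 12.  -5. 109.]
82 [ -0.  -8. 108.] [ 12.  -8. 108.]
92 [ -0. -11. 108.] [ 12. -11. 108.]
102 [ -0. -14. 108.] [ 12. -14. 107.]
112 [ -0. -17. 107.] [ 12. -18. 108.]
122 [ -0. -21. 109.] [ 12. -21. 108.]
132 [ -0. -24. 108.] [ 12. -24. 109.]
142 [ -0. -27. 108.] [ 12. -27. 107.]
152 [ -0. -27.  87.] [ 15. -27.  85.]
162 [ -0. -33. 107.] [ 12. -33. 108.]
172 [ -0. -36. 108.] [ 12. -36. 109.]
182 [ -0. -39. 108.] [ 12. -39. 108.]
192 [ -0. -42. 109.] [ 12. -42. 108.]
202 [ -0. -45. 108.] [ 12. -45. 109.]
212 [ -0. -48. 108.] [ 12. -48. 108.]
222 [ -0. -51. 110.] [ 12. -52. 108.]
232 [ -0. -55. 108.] [ 12. -55. 109.]
242 [ -0. -58. 109.] [ 12. -58. 109.]
252 [ -0. -61. 108.] [ 12. -61. 109.]
262 [ -0. -64. 107.] [ 12. -64. 110.]
272 [ -0. -94.   3.] [ 16. -76.  73.]
282 [  -0. -100.    4.] [ 15. -78.  81.]
292 [  -0. -102.   19.] [ 13. -76. 100.]
```

View pics/s5.png

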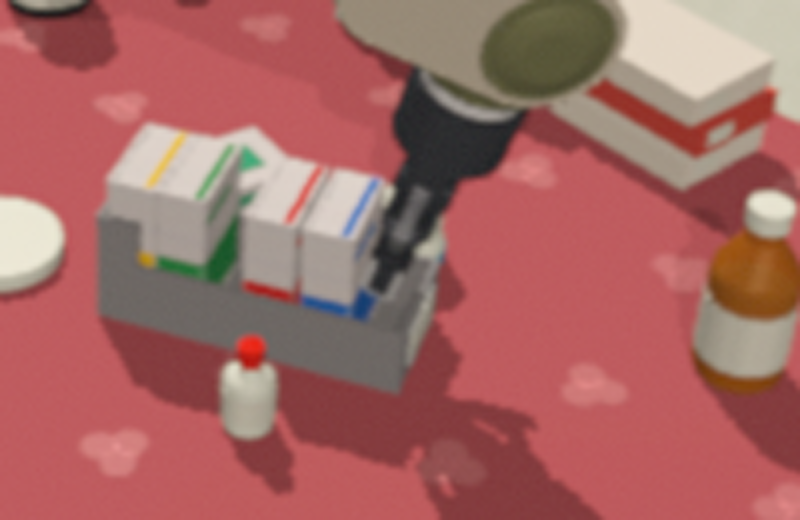

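View pics/w5.png

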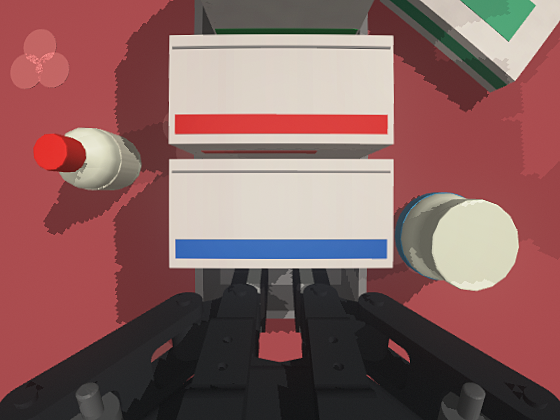

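Blue is sliding upright (front at about -66) and hasn't tipped. I'll continue, easing the tips lower.

Emit:
carry_out(plan=[[12,[1.4,0,2.4],[0,0,0]],[12,[1.4,0,2.4],[0,0,0]],[12,[1.4,0,2.4],[0,0,0]],[12,[1.4,0,2.4],[0,0,0]],[12,[1.4,0,2.4],[0,0,0]],[12,[1.4,0,2.4],[0,0,0]],[12,[1.9,0,0.5],[0,0,0]],[12,[1.9,0,0.5],[0,0,0]],[12,[1.9,0,0.5],[0,0,0]],[12,[1.9,0,0.5],[0,0,0]],[12,[0,0,0],[0,0,0]]])

```text
time_s: 8.97
eef_pos: [550.5, -156.0, 40.2]
ee_rot: [-0.109, 0.545, 0.828, 0.072]
force: [-0.0, -2.5, -2.4]
grip_width: 0.141
```

```bash
python3 - <<'E'
from h import *
s,M=show(); snap("side","s6.png",(170,300,250,450),4); c=snap("wrist","w6.png")
P=wcloud(c,s,M)
for r in range(2,300,10): print(r,np.round(P[r,281],0),np.round(P[r,320],0))
E
```

```text
t 8.97 tcp tray [ -1.  -57.4  40.2] toolaxes in tray(x,z) [0.001 0.966 0.259] [-0.     0.259 -0.966] F tray [-1.  -2.2 -2.4] j [-0.55  0.72  1.41  0.16  1.23 -1.03] g 12.0
2 [ -0.  31. 106.] [ 10.  30. 108.]
12 [ -0.  28. 107.] [ 10.  27. 107.]
22 [ -0.  24. 107.] [ 10.  24. 108.]
32 [ -0.  21. 109.] [ 10.  21. 109.]
42 [ -0.  18. 109.] [ 10.  18. 109.]
52 [ -0.  15. 109.] [ 10.  15. 110.]
62 [ -0.  12. 111.] [ 10.  11. 112.]
72 [ -0.   9. 112.] [ 10.   9. 111.]
82 [ -0.   6. 112.] [ 10.   6. 112.]
92 [ -0.   3. 112.] [ 10.   3. 114.]
102 [ -0.   2. 108.] [ 10.   2. 109.]
112 [ -0.  -0. 106.] [ 10.  -0. 106.]
122 [ -0.  -3. 105.] [ 10.  -3. 106.]
132 [ -0.  -6. 106.] [ 10.  -6. 106.]
142 [ -0.  -9. 107.] [ 11.  -9. 106.]
152 [ -0. -12. 108.] [ 10. -12. 108.]
162 [ -0. -14. 109.] [ 10. -15. 110.]
172 [ -0. -17. 108.] [ 10. -17. 109.]
182 [ -0. -20. 108.] [ 10. -20. 109.]
192 [ -1. -22. 196.] [ 10. -23. 111.]
202 [ -0. -25. 112.] [ 10. -25. 111.]
212 [ -0. -28. 112.] [ 10. -28. 112.]
222 [ -0. -30. 113.] [ 10. -30. 112.]
232 [ -0. -34. 104.] [ 11. -34. 104.]
242 [ -0. -43.  62.] [ 16. -43.  64.]
252 [ -0. -59.   3.] [ 23. -59.   3.]
262 [ -0. -65.   3.] [ 17. -54.  52.]
272 [ -0. -71.   3.] [ 16. -57.  61.]
282 [ -0. -77.   2.] [ 15. -58.  70.]
292 [ -0. -83.   4.] [ 13. -57.  87.]
```

View pics/s6.png

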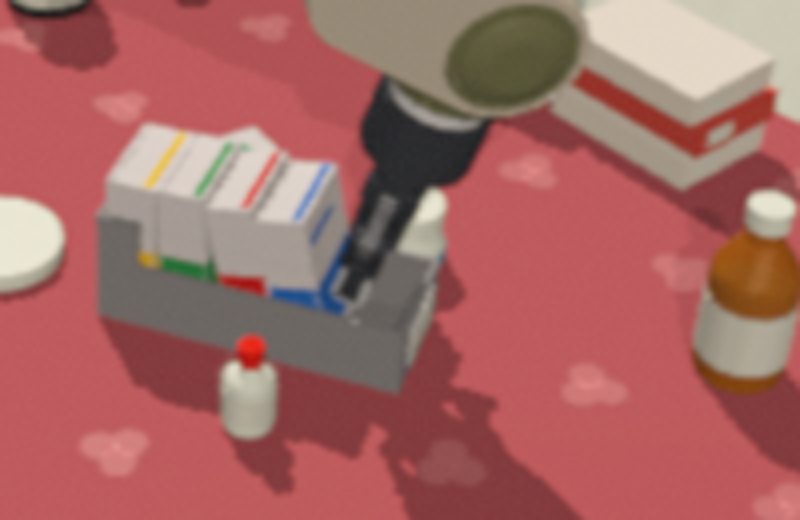

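View pics/w6.png

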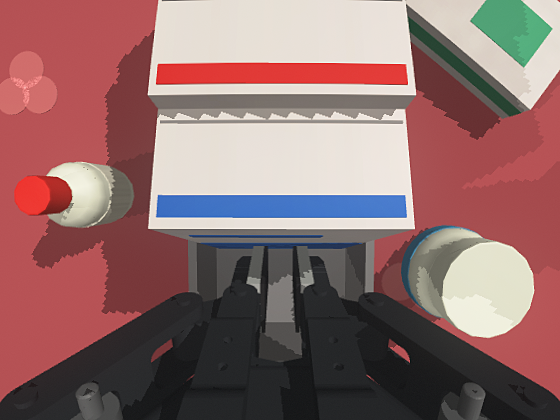

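They tipped back about 11°, with red leaning on green. That is within self-righting range, so I'll back off slowly and let them settle. Then I'll push much lower with a steeper tool tilt.

Emit:
carry_out(plan=[[12,[-1.5,0,-0.4],[0,0,0]],[12,[-1.5,0,-0.4],[0,0,0]],[12,[-1.5,0,-0.4],[0,0,0]],[12,[-1.5,0,-0.4],[0,0,0]],[12,[-1.5,0,-0.4],[0,0,0]],[12,[-1.5,0,-0.4],[0,0,0]],[12,[-1.5,0,-0.4],[0,0,0]],[12,[-1.5,0,-0.4],[0,0,0]],[12,[-1.5,0,-0.4],[0,0,0]],[12,[-1.5,0,-0.4],[0,0,0]],[12,[-1.5,0,-0.4],[0,0,0]],[12,[0,0,0],[0,0,0]],[12,[0,0,0],[0,0,0]],[12,[0,0,0],[0,0,0]]])

```text
time_s: 10.23
eef_pos: [557.5, -172.1, 40.5]
ee_rot: [-0.109, 0.545, 0.828, 0.072]
force: [0.2, 0.5, 0.6]
grip_width: 0.138
```

```bash
python3 - <<'E'
from h import *
s,M=show(); snap("side","s7.png",(170,300,250,450),4); c=snap("wrist","w7.png")
P=wcloud(c,s,M)
for r in range(2,300,10): print(r,np.round(P[r,281],0),np.round(P[r,320],0))
E
```

```text
t 10.23 tcp tray [ -1.  -74.9  40.5] toolaxes in tray(x,z) [0.002 0.966 0.259] [ 0.     0.259 -0.966] F tray [0.3 0.4 0.6] j [-0.57  0.74  1.37  0.15  1.25 -1.04] g 11.8
2 [ -0.  13. 107.] [ 10.  12. 108.]
12 [ -0.  10. 108.] [ 10.   9. 109.]
22 [ -0.   7. 108.] [ 10.   7. 108.]
32 [ -0.   4. 108.] [ 10.   4. 107.]
42 [ -0.   1. 109.] [ 10.   2. 107.]
52 [ -0.  -1. 107.] [ 10.  -1. 107.]
62 [ -0.  -4. 108.] [ 10.  -4. 107.]
72 [ -0.  -7. 107.] [ 10.  -7. 107.]
82 [ -0. -10. 108.] [ 10. -10. 108.]
92 [ -0. -13. 109.] [ 10. -13. 108.]
102 [ -0. -15. 108.] [ 10. -16. 109.]
112 [ -0. -18. 109.] [ 10. -18. 108.]
122 [ -0. -21. 108.] [ 10. -21. 108.]
132 [ -0. -24. 108.] [ 10. -24. 107.]
142 [ -0. -26. 108.] [ 10. -27. 109.]
152 [ -0. -29. 108.] [ 10. -29. 107.]
162 [ -0. -32. 109.] [ 10. -32. 106.]
172 [ -0. -35. 108.] [ 10. -35. 109.]
182 [ -0. -37. 108.] [ 10. -37. 107.]
192 [ -0. -40. 108.] [ 10. -40. 107.]
202 [ -0. -43. 107.] [ 10. -43. 108.]
212 [ -0. -46. 107.] [ 10. -46. 107.]
222 [ -0. -48. 108.] [ 10. -48. 108.]
232 [ -0. -51. 107.] [ 10. -51. 107.]
242 [ -0. -54. 108.] [ 10. -54. 108.]
252 [ -0. -76.   2.] [ 24. -77.   1.]
262 [ -0. -83.   2.] [ 17. -71.  53.]
272 [ -0. -89.   1.] [ 16. -74.  60.]
282 [ -0. -95.   3.] [ 15. -76.  69.]
292 [  -0. -101.    3.] [ 13. -74.  88.]
```

View pics/s7.png

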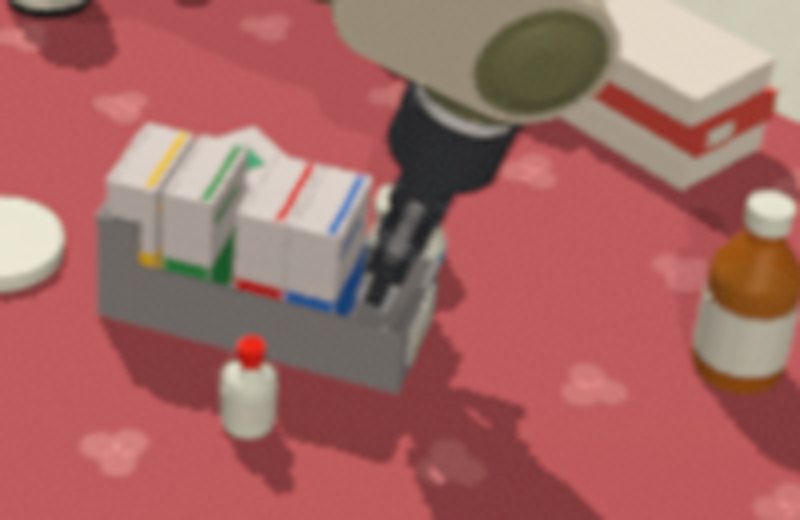

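View pics/w7.png

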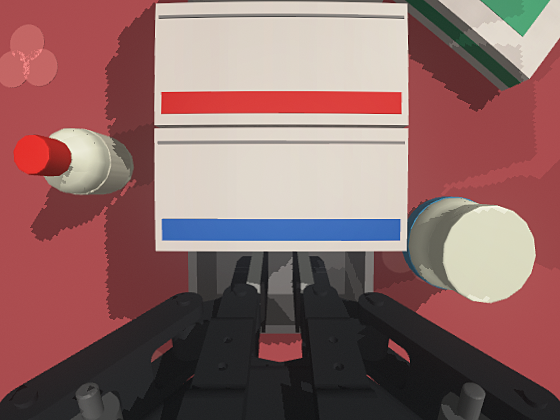

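Both are upright again: blue front at about -56, red touching blue, and 23 mm left to close. I'll tilt to about 28°, drop the tips to about z 24 inside the lane, and push from low down.

Emit:
carry_out(plan=[[12,[0,0,0],[0,0.55,0]],[12,[0,0,0],[0,0.55,0]],[12,[0,0,0],[0,0.55,0]],[12,[0,0,0],[0,0.55,0]],[12,[-1,0,4],[0,0,0]],[12,[-1,0,4],[0,0,0]],[12,[-1,0,4],[0,0,0]],[12,[-1,0,4],[0,0,0]],[12,[0,0,0],[0,0,0]]])

```text
time_s: 11.08
eef_pos: [555.5, -167.6, 23.8]
ee_rot: [-0.204, 0.533, 0.81, 0.134]
force: [0.7, 0.2, 0.4]
grip_width: 0.142
```

```bash
python3 - <<'E'
from h import *
s,M=show(); snap("side","s8.png",(170,300,250,450),4); c=snap("wrist","w8.png")
P=wcloud(c,s,M)
for r in range(2,300,20): print(r,np.round(P[r,281],0),np.round(P[r,320],0))
E
```

```text
t 11.08 tcp tray [ -1.  -70.   23.8] toolaxes in tray(x,z) [0.001 0.881 0.473] [-0.     0.473 -0.881] F tray [ 0.7 -0.1  0.4] j [-0.61  0.86  1.25  0.25  1.46 -1.1 ] g 12.2
2 [ -0.   1. 108.] [ 11.   1. 108.]
22 [ -0.  -5. 107.] [ 10.  -6. 108.]
42 [ -0. -13. 108.] [ 10. -12. 107.]
62 [ -0. -19. 108.] [ 10. -19. 108.]
82 [ -0. -24. 107.] [ 10. -24. 108.]
102 [ -0. -30. 107.] [ 10. -30. 107.]
122 [ -0. -35. 106.] [ 10. -36. 107.]
142 [ -0. -41. 108.] [  9. -41. 107.]
162 [ -0. -46. 107.] [  9. -46. 107.]
182 [ -0. -52. 108.] [  9. -52. 108.]
202 [ -0. -56. 103.] [  9. -56. 104.]
222 [ -0. -56.  67.] [ 14. -56.  67.]
242 [ -0. -58.   1.] [ 22. -58.   2.]
262 [ -0. -69.   2.] [ 17. -70.  37.]
282 [ -0. -80.   2.] [ 15. -78.  53.]
```

View pics/s8.png

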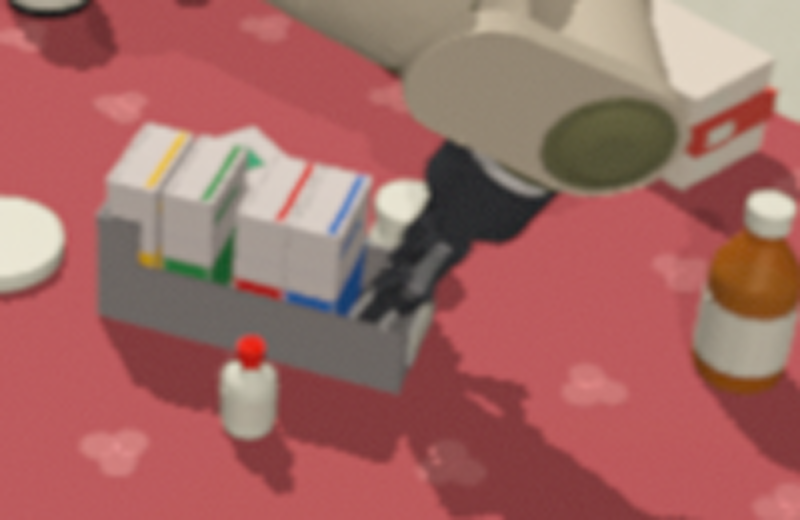

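View pics/w8.png

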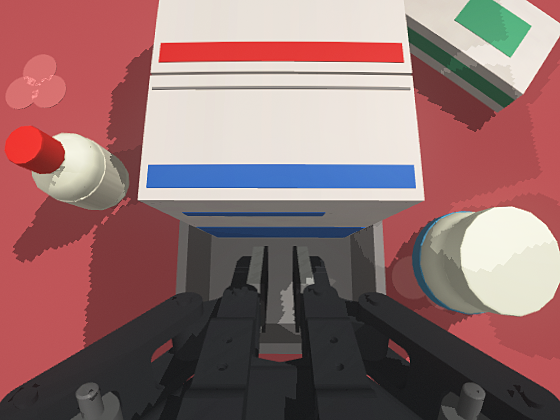

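The tips sit inside the lane in front of blue's foot, clear of the lip. Pushing low now.

Emit:
carry_out(plan=[[12,[1.3,0,0.7],[0,0,0]],[12,[1.3,0,0.7],[0,0,0]],[12,[1.3,0,0.7],[0,0,0]],[12,[1.3,0,0.7],[0,0,0]],[12,[1.3,0,0.7],[0,0,0]],[12,[1.3,0,0.7],[0,0,0]],[12,[1.3,0,0.7],[0,0,0]],[12,[1.3,0,0.7],[0,0,0]],[12,[1.3,0,0.7],[0,0,0]],[12,[1.3,0,0.7],[0,0,0]],[12,[1.3,0,0.7],[0,0,0]],[12,[0,0,0],[0,0,0]]])

```text
time_s: 12.18
eef_pos: [549.4, -153.2, 24.5]
ee_rot: [-0.204, 0.533, 0.81, 0.134]
force: [0.1, -1.0, 0.7]
grip_width: 0.142
```

```bash
python3 - <<'E'
from h import *
s,M=show(); snap("side","s9.png",(170,300,250,450),4); c=snap("wrist","w9.png")
P=wcloud(c,s,M)
for r in range(2,300,20): print(r,np.round(P[r,281],0),np.round(P[r,320],0))
E
```

```text
t 12.18 tcp tray [ -0.9 -54.5  24.5] toolaxes in tray(x,z) [0.001 0.881 0.473] [ 0.001  0.473 -0.881] F tray [-0.3 -0.9  0.7] j [-0.6   0.84  1.29  0.26  1.44 -1.09] g 12.1
2 [ -0.  17. 108.] [ 11.  17. 108.]
22 [ -0.  11. 107.] [ 11.  10. 108.]
42 [ -0.   3. 108.] [ 10.   4. 108.]
62 [ -0.  -2. 107.] [ 10.  -3. 108.]
82 [ -0.  -9. 109.] [ 10.  -9. 108.]
102 [ -0. -15. 108.] [ 10. -15. 109.]
122 [ -0. -20. 108.] [ 10. -20. 108.]
142 [ -0. -26. 108.] [  9. -25. 108.]
162 [ -0. -31. 108.] [  9. -31. 108.]
182 [ -0. -36. 107.] [  9. -36. 108.]
202 [ -0. -41. 109.] [  9. -41. 109.]
222 [ -0. -46. 107.] [  9. -46. 108.]
242 [ -0. -46.  54.] [ 16. -46.  53.]
262 [ -0. -54.   3.] [ 17. -54.  37.]
282 [ -0. -65.   3.] [ 15. -62.  52.]
```

View pics/s9.png

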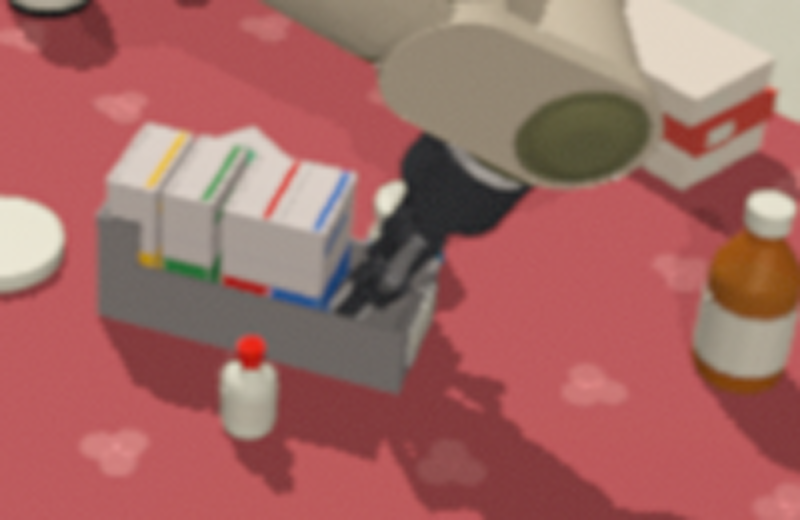

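Emit:
carry_out(plan=[[12,[1.3,0,0.7],[0,0,0]],[12,[1.3,0,0.7],[0,0,0]],[12,[1.3,0,0.7],[0,0,0]],[12,[1.3,0,0.7],[0,0,0]],[12,[1.3,0,0.7],[0,0,0]],[12,[1.3,0,0.7],[0,0,0]],[12,[1.3,0,0.7],[0,0,0]],[12,[1.3,0,0.7],[0,0,0]],[12,[0,0,0],[0,0,0]]])

```text
time_s: 13.03
eef_pos: [544.7, -142.4, 24.5]
ee_rot: [-0.204, 0.533, 0.81, 0.134]
force: [1.0, -2.6, 0.6]
grip_width: 0.138
```

```bash
python3 - <<'E'
from h import *
s,M=show(); snap("side","s10.png",(170,300,250,450),4); c=snap("top","t10.png",(170,270,240,420),4.4);c=snap("wrist","w10.png")
P=wcloud(c,s,M)
for r in range(2,300,20): print(r,np.round(P[r,281],0),np.round(P[r,320],0))
E
```

```text
t 13.03 tcp tray [ -0.9 -42.7  24.5] toolaxes in tray(x,z) [0.001 0.881 0.473] [ 0.001  0.473 -0.881] F tray [-0.1 -2.8  0.6] j [-0.59  0.82  1.32  0.26  1.42 -1.09] g 11.8
2 [ -0.  29. 108.] [ 11.  28. 108.]
22 [ -0.  21. 108.] [ 11.  21. 108.]
42 [ -0.  15. 108.] [ 10.  15. 109.]
62 [ -0.   9. 108.] [ 10.   9. 109.]
82 [ -0.   2. 109.] [ 10.   3. 109.]
102 [ -0.  -3. 108.] [ 10.  -3. 109.]
122 [ -0.  -8. 108.] [ 10.  -9. 109.]
142 [ -0. -13. 107.] [ 10. -13. 107.]
162 [ -0. -19. 108.] [  9. -19. 108.]
182 [ -0. -24. 108.] [  9. -24. 108.]
202 [ -0. -29. 107.] [  9. -29. 107.]
222 [ -0. -34. 109.] [  9. -34. 107.]
242 [ -0. -35.  53.] [ 15. -35.  54.]
262 [ -0. -42.   3.] [ 17. -42.  37.]
282 [ -0. -53.   2.] [ 15. -50.  53.]
```

View pics/s10.png

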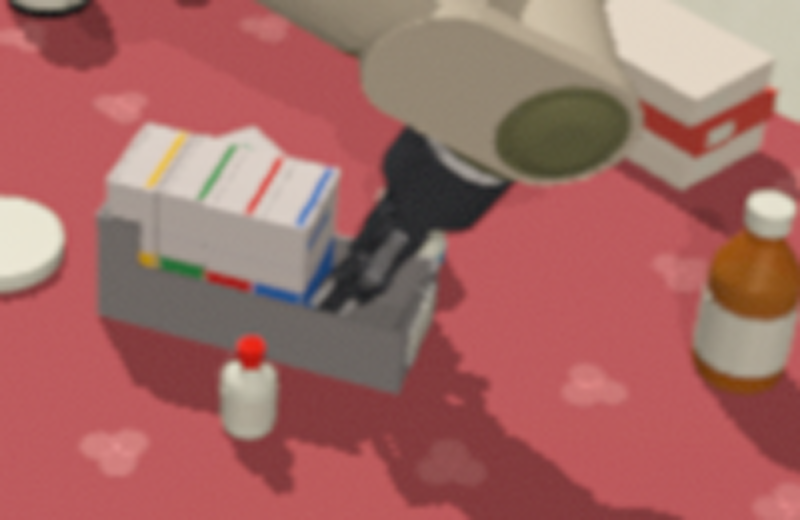

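View pics/t10.png

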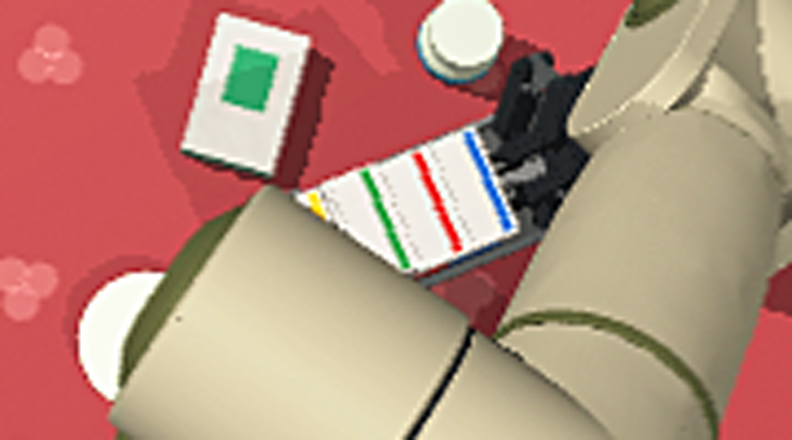

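The row is closed up with its front at about -35. A couple of millimetres remain at most, so I'll press in small steps until the force rises against the stop.

Emit:
carry_out(plan=[[12,[0.5,0,0.3],[0,0,0]],[12,[0.5,0,0.3],[0,0,0]],[12,[0,0,0],[0,0,0]]])

```text
time_s: 13.43
eef_pos: [544.4, -141.7, 24.4]
ee_rot: [-0.203, 0.533, 0.81, 0.134]
force: [1.9, -2.4, 2.5]
grip_width: 0.139
```

```bash
python3 -c "
from h import *
show()"
```

```text
t 13.43 tcp tray [ -0.9 -41.9  24.4] toolaxes in tray(x,z) [0.001 0.882 0.472] [ 0.001  0.472 -0.882] F tray [ 0.8 -3.   2.5] j [-0.58  0.82  1.33  0.26  1.42 -1.09] g 11.8
```

Emit:
carry_out(plan=[[12,[0.5,0,0.3],[0,0,0]],[12,[0.5,0,0.3],[0,0,0]],[12,[0,0,0],[0,0,0]]])

```text
time_s: 13.68
eef_pos: [543.9, -140.6, 24.4]
ee_rot: [-0.203, 0.533, 0.81, 0.134]
force: [1.7, -4.2, 1.8]
grip_width: 0.142
```

```bash
python3 -c "
from h import *
show()"
```

```text
t 13.68 tcp tray [ -0.9 -40.6  24.4] toolaxes in tray(x,z) [0.001 0.881 0.472] [ 0.001  0.472 -0.881] F tray [-0.1 -4.6  1.8] j [-0.58  0.82  1.33  0.27  1.42 -1.09] g 12.1
```

Emit:
carry_out(plan=[[12,[0.5,0,0.3],[0,0,0]],[12,[0.5,0,0.3],[0,0,0]],[12,[0,0,0],[0,0,0]]])

```text
time_s: 13.93
eef_pos: [543.8, -140.1, 24.5]
ee_rot: [-0.203, 0.533, 0.81, 0.134]
force: [2.3, -6.4, 2.7]
grip_width: 0.138
```

```bash
python3 -c "
from h import *
show()"
```

```text
t 13.93 tcp tray [ -0.9 -40.2  24.5] toolaxes in tray(x,z) [0.001 0.882 0.471] [ 0.001  0.471 -0.882] F tray [-0.4 -6.8  2.7] j [-0.58  0.82  1.33  0.27  1.41 -1.09] g 11.8
```

Emit:
carry_out(plan=[[12,[0.5,0,0.3],[0,0,0]],[12,[0.5,0,0.3],[0,0,0]],[12,[0,0,0],[0,0,0]]])

```text
time_s: 14.18
eef_pos: [543.8, -140.0, 24.5]
ee_rot: [-0.201, 0.534, 0.811, 0.133]
force: [4.3, -10.1, 1.9]
grip_width: 0.14
```

```bash
python3 - <<'E'
from h import *
s,M=show(); snap("side","s11.png",(170,300,250,450),4);c=snap("wrist","w11.png")
P=wcloud(c,s,M)
for r in range(202,262,10): print(r,np.round(P[r,281],0),np.round(P[r,320],0))
E
```

```text
t 14.18 tcp tray [ -0.8 -40.1  24.5] toolaxes in tray(x,z) [0.001 0.883 0.469] [ 0.002  0.469 -0.883] F tray [ -0.  -11.    1.9] j [-0.58  0.82  1.34  0.26  1.41 -1.09] g 11.9
202 [ -0. -26. 107.] [  9. -26. 109.]
212 [ -0. -29. 109.] [  9. -29. 108.]
222 [ -0. -31. 108.] [  9. -31. 107.]
232 [ -0. -32.  95.] [ 10. -32.  95.]
242 [ -0. -32.  55.] [ 15. -32.  56.]
252 [  0. -34.   2.] [ 22. -34.   2.]
```

View pics/s11.png

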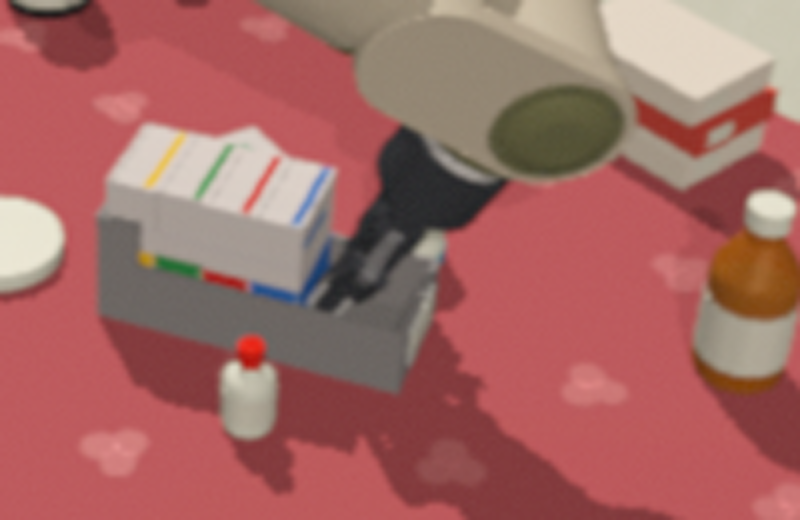

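The force rose to 11 N with no more motion and the front face is at -32, matching the target of -33, so the row is against the stop. Retreating.

Emit:
carry_out(plan=[[12,[-1.0,0,-0.6],[0,0,0]],[12,[-1.8,0,-0.9],[0,0,0]],[12,[-1.8,0,-0.9],[0,0,0]],[12,[-2.6,0,-1.4],[0,0,0]],[12,[-2.6,0,-1.4],[0,0,0]],[12,[-2.6,0,-1.4],[0,0,0]],[12,[-2.6,0,-1.4],[0,0,0]],[12,[0,0,0],[0,0,0]],[12,[9.5,0,-17.6],[0,0,0]],[12,[9.5,0,-17.6],[0,0,0]],[12,[9.5,0,-17.6],[0,0,0]],[12,[9.5,0,-17.6],[0,0,0]],[12,[9.5,0,-17.6],[0,0,0]],[12,[9.5,0,-17.6],[0,0,0]],[12,[9.5,0,-17.6],[0,0,0]],[12,[9.5,0,-17.6],[0,0,0]],[12,[-30,0,-16],[0,0,0]],[12,[-30,0,-16],[0,0,0]],[12,[0,0,0],[0,0,0]]])

```text
time_s: 15.87
eef_pos: [577.1, -220.4, 182.9]
ee_rot: [-0.203, 0.535, 0.809, 0.134]
force: [0.0, -0.5, -0.6]
grip_width: 0.137
```

```bash
python3 - <<'E'
from h import *
s,M=show(); snap("side","s12.png",(170,300,250,450),4);snap("top","t12.png",(170,270,240,420),4.4);c=snap("wrist","w12.png")
P=wcloud(c,s,M)
for r in range(2,200,8): print(r,np.round(P[r,281],0),np.round(P[r,310],0))
E
```

```text
t 15.87 tcp tray [  -2.1 -127.1  182.9] toolaxes in tray(x,z) [0.005 0.882 0.471] [ 0.002  0.471 -0.882] F tray [-0.2 -0.5 -0.6] j [-0.65  0.79  0.95  0.24  1.84 -1.04] g 11.7
2 [  0.  95. 108.] [ 25.  96. 107.]
10 [  0.  87. 108.] [ 25.  87. 107.]
18 [  0.  79. 107.] [ 25.  80. 107.]
26 [ -0.  71. 108.] [ 25.  71. 107.]
34 [ -0.  63. 107.] [ 24.  63. 107.]
42 [ -0.  55. 107.] [ 24.  56. 106.]
50 [ -0.  47. 107.] [ 24.  47. 108.]
58 [ -0.  40. 107.] [ 24.  40. 106.]
66 [ -0.  33. 106.] [ 24.  32. 107.]
74 [ -0.  25. 106.] [ 23.  24. 108.]
82 [ -0.  16. 109.] [ 23.  18. 107.]
90 [ -0.  10. 107.] [ 23.  10. 106.]
98 [ -0.   3. 108.] [ 23.   2. 109.]
106 [ -0.  -4. 108.] [ 23.  -4. 107.]
114 [ -1. -11. 107.] [ 22. -12. 109.]
122 [ -1. -19. 109.] [ 22. -18. 108.]
130 [ -1. -25. 108.] [ 22. -25. 108.]
138 [ -1. -32. 108.] [ 22. -31. 108.]
146 [ -1. -36. 102.] [ 22. -36. 102.]
154 [ -1. -37.  86.] [ 24. -36.  84.]
162 [ -1. -36.  63.] [ 26. -36.  62.]
170 [ -0. -36.  39.] [ 28. -36.  39.]
178 [ -0. -36.  10.] [ 30. -36.  10.]
186 [ -0. -43.   3.] [ 31. -43.   3.]
194 [ -1. -52.   3.] [ 31. -53.   4.]
```

View pics/s12.png

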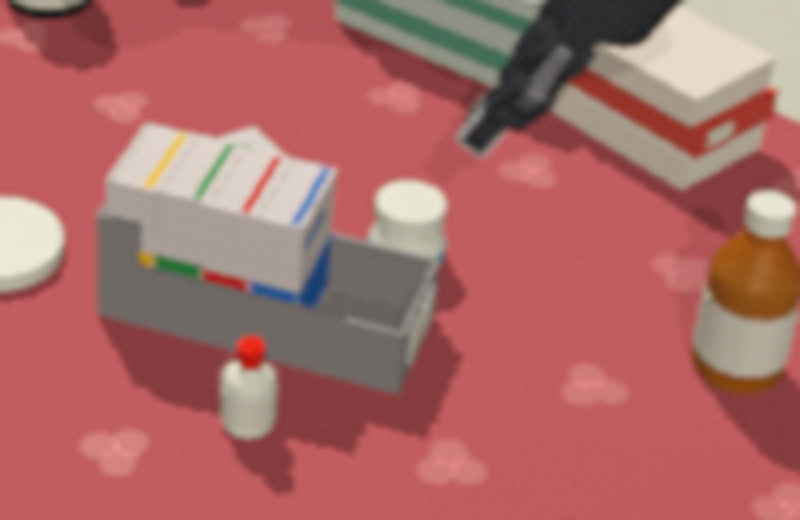

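View pics/t12.png

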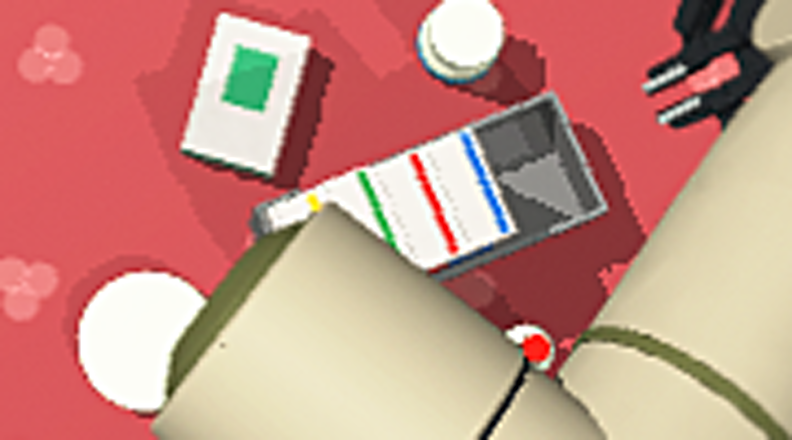

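View pics/w12.png

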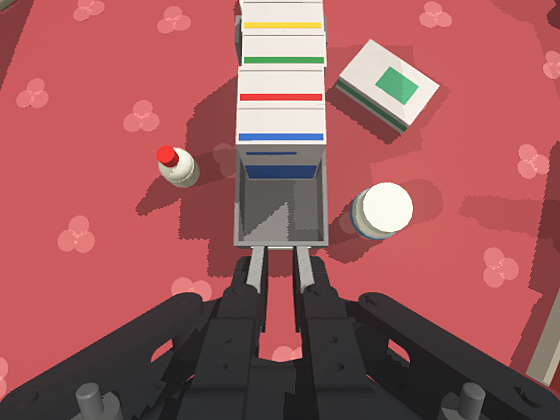

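All four cartons look upright and closed up. The front reads -36 in this view against -32 before, so I'll check it relative to the lip and the stop with the arm settled.

Emit:
carry_out(plan=[[12,[-14,0,-26],[0,0,0]],[12,[-14,0,-26],[0,0,0]],[12,[0,0,0],[0,0,0]],[12,[0,0,0],[0,0,0]],[12,[0,0,0],[0,0,0]],[12,[0,0,0],[0,0,0]]])

```text
time_s: 16.52
eef_pos: [595.6, -259.8, 216.1]
ee_rot: [-0.205, 0.533, 0.81, 0.134]
force: [-1.0, 0.2, 0.6]
grip_width: 0.142
```

```bash
python3 - <<'E'
from h import *
s,M=show();c=snap("wrist","w13.png",None,1.4)
P=wcloud(c,s,M); np.save("P13.npy",P)
prev=None
for col in (281,265,297):
  print(col)
  for r in range(0,260):
    p=P[r,col]
    if c["range_z"][r,col]>0 and (prev is None or abs(p[2]-prev)>6): print(r,np.round(p,1))
    prev=p[2]
E
```

```text
t 16.52 tcp tray [  -0.8 -170.6  216.1] toolaxes in tray(x,z) [0.001 0.88  0.474] [-0.001  0.474 -0.88 ] F tray [-0.8  0.6  0.6] j [-0.68  0.87  0.7   0.24  2.   -1.04] g 12.1
281
0 [  0.5  87.7 107.3]
172 [  0.5 -60.6   3.6]
198 [   0.3 -102.1   48.2]
207 [   0.4 -107.5   26.4]
209 [   0.4 -107.7   15. ]
210 [   0.4 -106.    -1.2]
265
0 [-15.4  86.3 108.8]
198 [ -16.2 -102.2   49.1]
203 [ -16.7 -105.5   39.1]
207 [ -17.2 -107.8   27.9]
208 [ -17.5 -107.7   21.1]
210 [ -18.5 -106.1   -0.7]
246 [  -7.6 -162.8  223.7]
297
0 [ 16.4  87.4 107.7]
7 [ 16.3  78.4 108.1]
162 [ 19.9 -47.7   2.6]
198 [  16.9 -102.1   48.3]
203 [  17.3 -105.7   39.9]
207 [  17.9 -107.6   26.9]
209 [  18.6 -107.7   14.9]
210 [  19.5 -105.8   -2.5]
246 [   7.4 -162.8  223.7]
```

View pics/w13.png

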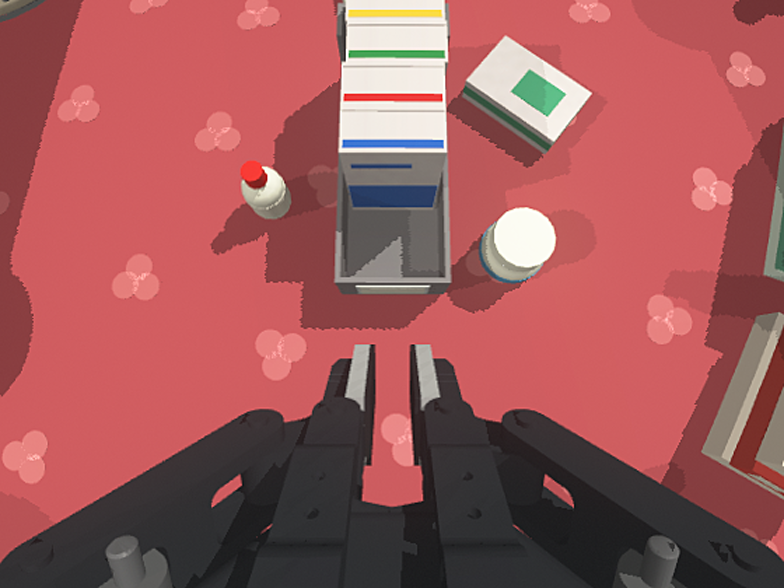

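```bash
python3 - <<'E'
import numpy as np
P=np.load("P13.npy")[:,250:312]
q=P[(P[...,2]>15)&(P[...,2]<100)&(P[...,1]>-45)&(P[...,1]<-25)]
print(len(q),np.median(q[:,1]),np.percentile(q[:,1],[10,90]),np.polyfit(q[:,2],q[:,1],1),np.polyfit(q[:,0],q[:,1],1))
E
```

```text
2038 -31.779673154010574 [-32.26882562 -31.28626942] [ 3.67325000e-03 -3.20036487e+01] [-2.40446081e-03 -3.17816007e+01]
```

```bash
python3 -c "
from h import *
print(ctrl.finish_job())"
```

```text
the job is handed in; nothing more can be done
None
```

The job is handed in: both slumped cartons are upright, and all four now stand closed up against the back stop. It took about 17 s of the 43 s allowed, and no carton was gripped or lifted.

**What I did:** with the fingers nearly shut, I pushed blue's overhanging top edge until blue and red stood up on their own. I then pushed the row from just above lip height. That tipped blue and red back about 11°, with red leaning on green, so I backed off and they settled upright. I finished the push from low inside the lane, pressing lightly against the stop (11 N with no further movement).

**Last checks:**
- **Row position:** the front face is at tray y -32, against a target of -33. It is vertical to about 0.2° and square to the lane, and the lip reads -102, against a nominal -103.
- **Disagreement:** one earlier reading gave -36. I think the arm was still settling then, and it did not repeat once the arm was still.
- **Not measured directly:** the arm hid part of the stop end from the top camera. Contact with the stop rests on the force rise, the front-face position and the side view showing no gaps.
- **Other items:** the things beside the tray look unmoved in the last pictures. I did not measure them.

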